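# Lock the push-and-turn cap on the hardener bottle

## Robot

A 6-joint arm with a two-finger parallel gripper is mounted at the origin on the work surface. World frame = base frame: x ahead of the robot, y to its left, z up, the work surface at z = 0. Lengths are in m, angles in rad, forces in N, time in s.
With the tool pointing down it reaches from about 0.3 to 0.775 m from the base axis. Payload 14.6 kg.
Tool frame: the origin (TCP) lies at the very end of the fingers, on their centre line; the grasp point (between the pads) lies ctrl.tcp_to_grasp behind it (ctrl.tcp_to_grasp is the distance from the TCP to the grasp point, in m); x points along the fingers, y is the direction in which the jaws open and shut, and the axes are right-handed (so a half turn about x gives the same grasp; the last joint's range is limited). The gripper opens to 94 mm and grips with 3 to 60 N. Pads are 16 mm wide; open, the fingers measure 119 mm over their backs; the gripper's body (75 mm by 177 mm) begins 78 mm behind the grasp point.
Start: joints at [-1.265, 0.3, 1.521, -0, 1.321, -0.067], TCP at [0.2, -0.512, 0.174] pointing down, gripper open.
Joint ranges: [-3.03, 3.03], [-0.79, 2.21], [0.23, 2.52], [-1.04, 4.18], [0, 3.07], [-2.55, 2.55]. Speed limits (rad/s): [2.22, 2.22, 2.57, 3.14, 3.14, 3.14].

## Interface

Orientations are given as [roll, pitch, yaw] about the fixed x, y, z axes, in that order (R = Rz(yaw) Ry(pitch) Rx(roll)).
In Python, from station import ctrl gives the robot as it stands.
- The arm moves only by the tool play_rows, never from a script. Its argument "increments" is a list that holds one entry, the list of rows, each a list of 5 numbers: the closure in counts, from 0 (fully open) to 255 (shut), then the shift along the tool's x, y, z in cm, then the turn about the tool's x in degrees. A call has 1 to 12 rows; each row shifts and turns the commanded pose from where the row before left it, along the tool's axes as they then stand; what a row does not reach is not made up. A row lasts 1/12 s, in which the tool goes at most 41.7 mm and 7.16 degrees, less where a joint would pass 70% of its speed; a pose out of reach is approached as far as the arm can. A call is refused whole if a number of a shift passes 4.17 or a number of a turn 7.16, either way. A call with a gripper value outside its range is refused whole. The fingers move at their own pace and stop on an object; "newtons" is the grip in N (left out, the last holds). Time passes only in rows, so rows that do not move let the fingers close. It gives the time, the measured TCP pose, the force and the opening at its end, in the units of the state.
- ctrl.get_obs(): the state, without advancing time (a new reading comes with each control period).
- ctrl.camera(name): name is "side" or "top" or "wrist"; returns the picture (384x512x3 uint8, red, green, blue); there is no depth.
- ctrl.calibration(name): a dict with "fx", "fy", "cx", "cy" (pixels), "rvec" (rotation vector, rad) and "tvec" (3), from world to camera coordinates, as OpenCV has them; the wrist camera has in their place "T_tool_cam" (4x4, takes a point from camera to tool coordinates, whose origin is the TCP and whose axes are the tool frame's). Camera axes: x right, y down, z forward; pixel columns grow to the right and rows downward; lengths in m; the calibration is good to about 2 mm. The wrist camera is an equidistant fisheye: a pixel r from the principal point sees the ray r / f radians off the axis. A picture is of the moment at which its call begins: read the wrist's pose just before it. calibration takes no time and is no camera call.
- ctrl.hand_in(): hands the job in, once; it reports no verdict.
The state is a dict: "time_s": time; "qpos": joint angles; "joint_vel": joint speeds; "tau": joint torques, N m; "ee_pos": TCP position; "eef_rot": TCP orientation; "force": force on the tool from outside, world axes, zero at the start; "moment": the same for the moment, N m; "grip_width": finger opening in m.
Only numpy, scipy, OpenCV 4.12 (cv2) and the standard library are available. Lean on these libraries where they do the work, as an engineer would, in place of code of your own. Each camera call takes 0.05 s, during which the arm holds its last target.

## Task

Close the hardener bottle that is clamped in its holder: take the loose red cap from the bench, put it over the neck, press it down gently against the spring while turning it clockwise (seen from above) until its inner lugs have gone under the neck's tabs and stop, then let it spring up into its locked place and let go. Do not force the cap or the bottle, and leave the other things on the bench where they are.

Things in the scene. Friction and masses are not known exactly. Their poses are not given: they have to be found in the camera images.
- cap_center (a point): Centre (half-way up, on the axis) of the loose red ribbed cap: 58 mm across, 32 mm high, about 40 g, on the bench open side down; z up, out of its closed top. Rim 16 mm below this point. Bore 52 mm across, 26 mm deep from rim to ceiling. Above 80 N between it and the bottle or holder it cracks; 8 to 15 N of pressing is right.
- neck (a point): Point of the holder's frame on the neck's axis, level with the top of the bottle's four orange tabs (165 mm above the bench; tabs reach 24.4 mm from the axis). With lugs on the tabs cap_center is 16 mm above it. Between the tabs are four 27 degree gaps that let the lugs down, at +x, +y, -x, -y of the holder when the bottle is not turned.
- cup_center (a point): Centre of the clear mixing cup, 68 mm across, 70 mm high, standing on the bench: leave alone.
- jar_center (a point): Centre of the blue pigment jar with black lid, 56 mm across, 55 mm high: leave alone.
- resin_center (a point): Centre of the tall white resin bottle with black cap and blue label, 88 mm across, 230 mm high: leave alone.
- syringe_center (a point): Centre of the clear syringe, lying along its x (nozzle at +x), 147 mm long from -88 to +59 mm, 22 mm high: leave alone.
- cap: The same red cap; origin at the centre of its rim plane. Four inner lugs, each 7 mm wide, 4 mm high, flush with the rim, stand inward to 21.5 mm from the axis, on the cap's own +x, +y, -x and -y. A white tick on the top marks each lug. Turning takes under 0.1 N m; at the stop 0.2 to 0.3 N m is plenty, and over about 0.8 N m cracks the cap.
- holder: Fixed wooden holder, 150 x 150 mm plate with aluminium jaws 62 mm high; origin under its centre on the bench, z up. A white bottle is clamped in it: 92 mm across, shoulder up to 122 mm, then a neck 40 mm across. The bottle is turned by up to 0.6 rad either way about z from the holder's axes; this turn is NOT measured. It does not move.
- stopper_top (a point): Top of the grey sprung stopper as it stands free: 28 mm across, on the neck's axis, 30 mm above the tab tops. It goes down; 0.5 N/mm with 1 N preload. The cap's ceiling meets it with cap_center 20 mm above the neck point; an unlocked cap let go stands up there. The neck is 32 mm across from 8 to 15 mm above the tab tops, and flares to 40 mm below.
- pressed_level (a point): On the neck's axis, 6 mm above the neck point: where cap_center is when pressed well down with its lugs in the gaps (about 8 N). The cap bottoms hard 1 mm lower. Clockwise from each gap the tab has first a 9 degree ridge, 5 mm deep: the lugs pass under it only with cap_center within 1 mm above this level or lower.
- locked_level (a point): On the neck's axis, 9.5 mm above the neck point: where cap_center rests when locked. Past the ridge each tab has a 23 degree pocket (roof 2.5 mm below the tab top), then a stop 13 mm deep that the lug meets about 37 degrees clockwise of the middle of the gap. Eased there, the spring lifts the lugs into the pockets and the cap stays locked.
There are look-alikes about, which are no part of the job. What is meant by the cap is not black, and is the smaller of those in its own colour.

How it is judged:
On the way, in this order (a step that is already met when the one before it is completed fails the run):
1. the red cap is lifted off the bench to neck height (height (world z) of cap_center above 0.15 m).
2. the cap is pressed down on the neck against the spring (z of cap_center in the frame of neck below 0.0078 m and horizontal distance between cap_center and neck below 0.004 m), for 0.05 s.
At the end, for the whole second after the job is handed in: The cap stays locked on the neck by itself: its centre is 7.8 to 11.2 mm above the neck point (held down against the spring by the tabs, lugs up in their pockets), within 4 mm of the neck's axis, level within 0.08 rad, at rest (z of cap_center in the frame of neck between 0.0078 and 0.0112 m and horizontal distance between cap_center and neck below 0.004 m and angle between cap_center's own z axis and vertical below 0.08 rad and linear speed of cap below 0.01 m/s); the robot touches nothing.
It fails at once if the cap is forced: over 80 N between the cap and the bottle or holder (contact force between cap and holder above 80 N).
It fails at once if the gripper presses on the bottle or holder with over 80 N (contact force between any of the arm, the fingers and holder above 80 N).
It fails at once if the mixing cup or the pigment jar is shifted over 20 mm or tipped ((distance of cup_center from where it was at the start of the episode above 0.02 m or angle between cup_center's own z axis and vertical above 0.4 rad) or (distance of jar_center from where it was at the start of the episode above 0.02 m or angle between jar_center's own z axis and vertical above 0.4 rad)).
It fails at once if the resin bottle is shifted over 20 mm or tipped (distance of resin_center from where it was at the start of the episode above 0.02 m or angle between resin_center's own z axis and vertical above 0.4 rad).
It fails at once if the syringe is shifted over 20 mm (distance of syringe_center from where it was at the start of the episode above 0.02 m).
It also fails if it takes over 64 s, if anything falls off the work surface, if the arm or the gripper's body presses on something with over 40 N, if the wrist force passes 120 N, or if a joint passes its speed limit or range.

## Working session

There is one attempt and no reset: what is moved stays moved. The work goes in short steps, Python scripts to look and compute and a tool call to move; the robot and the scene stay as the last step left them, time stands still between calls to the robot, and variables do not carry over. Pictures are saved under pics/ and viewed, and the job is handed in when it is done.

Besides the shell and the picture viewer there is one more tool, called by a JSON object that holds its "fn" and its "kwargs", one argument or row to a line. play_rows: Moves the arm, as the interface text tells. Its arguments: {"type":"object","properties":{"increments":{"type":"array"},"newtons":{"type":"number"}},"required":["increments"]}

```bash
ls; mkdir -p pics; python3 - <<'E'
from station import ctrl
import cv2
o=ctrl.get_obs(); print(o, ctrl.tcp_to_grasp)
for n in ["side","top","wrist"]:
    print(n,ctrl.calibration(n))
    cv2.imwrite(f"pics/{n}0.png",cv2.cvtColor(ctrl.camera(n),cv2.COLOR_RGB2BGR))
E
```

```text
pics
{'time_s': 0.0, 'qpos': array([-1.26459798e+00,  3.00476677e-01,  1.52153382e+00, -5.41802228e-05,
        1.32073250e+00, -6.65917645e-02]), 'joint_vel': array([-7.38846312e-04,  9.47327601e-06,  1.22383445e-03,  1.82465113e-04,
        1.44145777e-03,  9.46500392e-04]), 'tau': array([ 1.29954356e-04, -5.31808734e+01, -3.52736843e+01,  7.08307000e-02,
        2.43933045e-02, -8.85335999e-05]), 'ee_pos': array([ 0.20021753, -0.51195137,  0.17300329]), 'eef_rot': array([-1.59179894,  1.56964479,  1.92259727]), 'force': array([ 0.06526143, -0.05827138, -0.37970384]), 'moment': array([-0.03309858, -0.02147245, -0.01969018]), 'grip_width': 0.09399577274848256} 0.0188
side {'fx': 384.96597160972556, 'fy': 384.96597160972556, 'cx': 254.37434264381213, 'cy': 194.75451171284703, 'rvec': array([ 0.32245107, -2.74379643,  1.26347074]), 'tvec': array([0.48700471, 0.20977272, 0.8907046 ])}
top {'fx': 395.9103003154079, 'fy': 395.9103003154079, 'cx': 252.3768943991491, 'cy': 188.92964807774158, 'rvec': array([ 2.18685357, -2.13891657,  0.11010722]), 'tvec': array([-0.03149243,  0.52643299,  1.01911634])}
wrist {'fx': 297.3186396354542, 'fy': 297.3186396354542, 'cx': 258.3001255282172, 'cy': 193.13844717483104, 'T_tool_cam': array([[ 2.68871999e-04, -2.63405752e-01,  9.64685098e-01,
        -2.10401431e-01],
       [ 9.99999915e-01, -2.29391538e-04, -3.41349760e-04,
        -1.61829162e-04],
       [ 3.11204089e-04,  9.64685108e-01,  2.63405668e-01,
        -7.69669218e-02],
       [ 0.00000000e+00,  0.00000000e+00,  0.00000000e+00,
         1.00000000e+00]])}
```

View pics/side0.png

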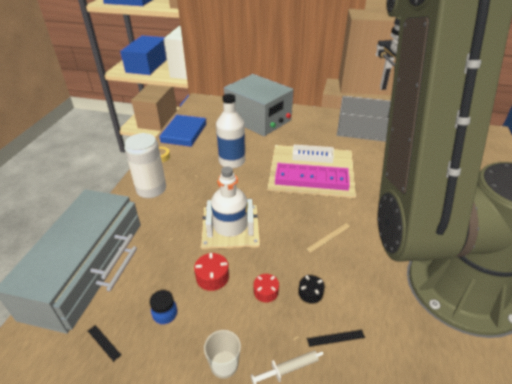

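View pics/top0.png

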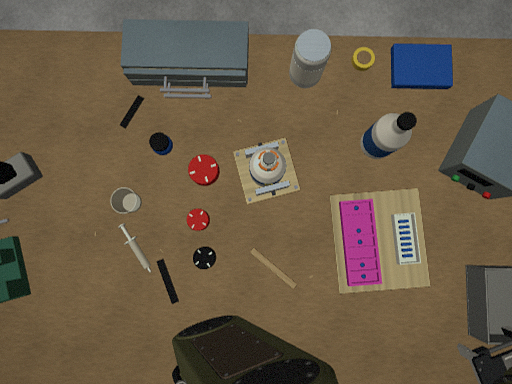

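View pics/wrist0.png

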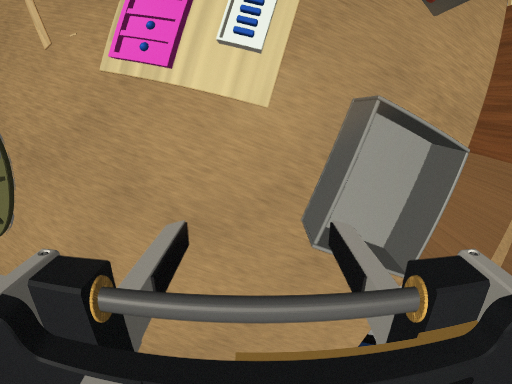

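The smaller red cap is at top (198,219) and side (266,287), and the bigger look-alike is at top (203,170). The holder is at top (267,170). I'll enlarge these areas.

```bash
python3 - <<'E'
import cv2
t=cv2.imread("pics/top0.png"); s=cv2.imread("pics/side0.png")
cv2.imwrite("pics/a1.png",cv2.resize(t[125:245,160:310],None,fx=5,fy=5,interpolation=cv2.INTER_CUBIC)[:600])
cv2.imwrite("pics/a2.png",cv2.resize(s[160:310,190:340],None,fx=4,fy=4,interpolation=cv2.INTER_CUBIC))
E
```

```text
(no output)
```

View pics/a1.png

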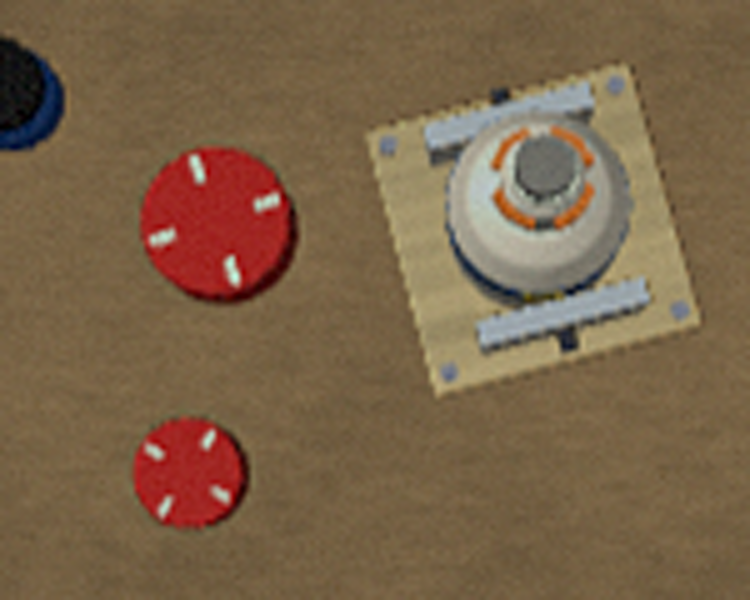

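View pics/a2.png

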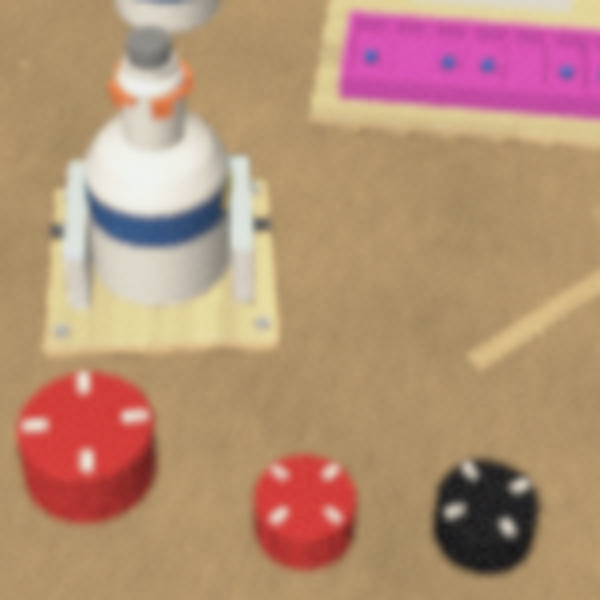

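```bash
cat > h.py <<'E'
import numpy as np, cv2
from station import ctrl
def ray(n,uv):
    c=ctrl.calibration(n); R,_=cv2.Rodrigues(c["rvec"]); t=c["tvec"]
    uv=np.atleast_2d(uv).astype(float)
    d=np.c_[(uv[:,0]-c["cx"])/c["fx"],(uv[:,1]-c["cy"])/c["fy"],np.ones(len(uv))]@R
    return -R.T@t,d
def onz(n,uv,z):
    o,d=ray(n,uv); return o+d*((z-o[2])/d[:,2])[:,None]
def circ(p):
    A=np.c_[2*p[:,:2],np.ones(len(p))]; x=np.linalg.lstsq(A,(p[:,:2]**2).sum(1),rcond=None)[0]
    return x[:2],np.sqrt(x[2]+x[0]**2+x[1]**2)
def crop(uv,f,o): return (np.array(uv,float)+.5)/f-.5+np.array(o)
E
python3 - <<'E'
from h import *
np.set_printoptions(precision=4,suppress=True)
T=lambda p:crop(p,5,(160,125)); S=lambda p:crop(p,4,(190,160))
tk=onz("top",T([(154,451),(209,438),(220,494),(165,507)]),.032)
print("cap top c",tk.mean(0)); 
v=tk-tk.mean(0); print("r",np.hypot(v[:,0],v[:,1]),"ang",np.degrees(np.arctan2(v[:,1],v[:,0])))
tk=onz("side",S([(279,472),(331,471),(333,516),(279,516)]),.032)
print("side cap",tk.mean(0)); v=tk-tk.mean(0); print(np.hypot(v[:,0],v[:,1]),"ang",np.degrees(np.arctan2(v[:,1],v[:,0])))
for z in (0.01,.015,.02):
    c=onz("top",T([(366,130),(628,64),(700,322),(437,396)]),z); print("plate",z,c.mean(0),np.linalg.norm(np.diff(c,axis=0),axis=1),np.degrees(np.arctan2(*(c[0]-c[1])[[1,0]])))
# orange
for n,(x0,y0,x1,y1) in {"top":(250,140,290,180),"side":(210,165,245,195)}.items():
    im=cv2.imread(f"pics/{n}0.png"); h=cv2.cvtColor(im,cv2.COLOR_BGR2HSV)
    m=((h[...,0]>=3)&(h[...,0]<=15)&(h[...,1]>140)&(h[...,2]>130))
    m[:y0]=0;m[y1:]=0;m[:,:x0]=0;m[:,x1:]=0
    ys,xs=np.nonzero(m); print(n,len(xs))
    p=onz(n,np.c_[xs,ys],.165)
    if n=="top":
        c,r=circ(p); print(c,r); a=np.degrees(np.arctan2(p[:,1]-c[1],p[:,0]-c[0])); print(np.histogram(a%90,bins=18,range=(0,90))[0])
        print("gap mid",np.degrees(np.angle(np.mean(np.exp(4j*np.radians(a)))))/4+45)
        rr=np.hypot(p[:,0]-c[0],p[:,1]-c[1]); print(rr.min(),rr.max())
st=onz("top",T([(547,165)]),.195); print("stopper top",st)
st=onz("side",S([(150,38)]),.195); print("stopper side",st)
E
```

```text
cap top c [0.4441 0.1232 0.032 ]
r [0.0208 0.0213 0.0207 0.0212] ang [  58.5829  -30.7402 -121.5238  149.3298]
side cap [0.4445 0.1226 0.032 ]
[0.0208 0.0213 0.0212 0.0212] ang [ -31.7292 -120.3523  147.9134   58.6964]
plate 0.01 [ 0.5813 -0.0558  0.01  ] [0.1475 0.1466 0.147 ] 105.60804477933291
plate 0.015 [ 0.5805 -0.0556  0.015 ] [0.1468 0.1459 0.1463] 105.60804477933296
plate 0.02 [ 0.5797 -0.0555  0.02  ] [0.1461 0.1452 0.1456] 105.60804477933286
top 77
[ 0.5806 -0.0557] 0.02235755995750738
[ 0  0  0  2  6  8  6  6  7  5 10  5  5  6  6  5  0  0]
gap mid 2.418133801518124
0.019892497741178607 0.02514313820228205
side 39
stopper top [[ 0.5804 -0.0567  0.195 ]]
stopper side [[ 0.5801 -0.0574  0.195 ]]
```

```bash
cat >> h.py <<'E'
from scipy.spatial.transform import Rotation as Ro
np.set_printoptions(precision=4,suppress=True)
def st(tgt=None):
    o=ctrl.get_obs(); R=Ro.from_euler("xyz",o["eef_rot"]).as_matrix()
    print("t",o["time_s"],"p",o["ee_pos"],"yaw_y",np.degrees(np.arctan2(R[1,1],R[0,1])),"xax",R[:,0],"q6",o["qpos"][5],"q1",o["qpos"][0],"F",o["force"],"M",o["moment"],"w",o["grip_width"])
    if tgt is not None: print("tool cm",R.T@(np.array(tgt)-o["ee_pos"])*100)
    return o,R
E
python3 - <<'E'
from h import *
o,R=st([.4442,.123,.173]); print(R)
E
```

```text
t 0.15 p [ 0.2002 -0.512   0.1731] yaw_y -68.64374999498952 xax [-0.0003  0.0008 -1.    ] q6 -0.0665815534127888 q1 -1.2646411653609195 F [-0.1183  0.5871  0.0929] M [-0.0076  0.0546 -0.0109] w 0.09396464416994793
tool cm [  0.059  -50.2567 -45.8469]
[[-0.0003  0.3642 -0.9313]
 [ 0.0008 -0.9313 -0.3642]
 [-1.     -0.0009 -0.0001]]
```

{"fn": "play_rows", "kwargs": {
  "increments": [
    [[0, 0, -1.5, -1.4, 0], [0, 0, -2.5, -2.3, 0], [0, 0, -2.5, -2.3, 0], [0, 0, -2.5, -2.3, 0], [0, 0, -2.5, -2.3, 0], [0, 0, -2.5, -2.3, 0], [0, 0, -2.5, -2.3, 0], [0, 0, -2.5, -2.3, 0], [0, 0, -2.5, -2.3, 0], [0, 0, -2.5, -2.3, 0], [0, 0, -2.5, -2.3, 0], [0, 0, -2.5, -2.3, 0]]
  ],
  "newtons": 15
}}

```text
time_s: 1.15
ee_pos: [0.3435, -0.1433, 0.1736]
eef_rot: [2.261, 1.571, -0.508]
force: [1.5, 0.0, 0.0]
grip_width: 0.0938
```

{"fn": "play_rows", "kwargs": {
  "increments": [
    [[0, 0, -2.5, -2.3, 0], [0, 0, -2.5, -2.3, 0], [0, 0, -2.5, -2.3, 0], [0, 0, -2.5, -2.3, 0], [0, 0, -2.5, -2.3, 0], [0, 0, -2.5, -2.3, 0], [0, 0, -2.5, -2.0, 0], [0, 0, -2.5, -2.0, 0], [0, 0, -1.3, -1.0, 0], [0, 0, 0, 0, 0], [0, 0, 0, 0, 0]]
  ]
}}

```text
time_s: 2.07
ee_pos: [0.4406, 0.1223, 0.1731]
eef_rot: [-0.083, 1.57, -2.85]
force: [-0.3, -0.4, -0.1]
grip_width: 0.094
```

```bash
python3 - <<'E'
from h import *
o,R=st([.4442,.123,.005])
cv2.imwrite("pics/w1.png",cv2.cvtColor(ctrl.camera("wrist"),cv2.COLOR_RGB2BGR))
E
```

```text
t 2.0667 p [0.4406 0.1223 0.1731] yaw_y -68.54777099183198 xax [-0.0009 -0.0003 -1.    ] q6 1.3871837891824603 q1 0.1907715865015879 F [-0.2776 -0.4363 -0.0754] M [ 0.0518 -0.0036  0.0191] w 0.09404130284988553
tool cm [16.8144  0.0711 -0.3745]
```

View pics/w1.png

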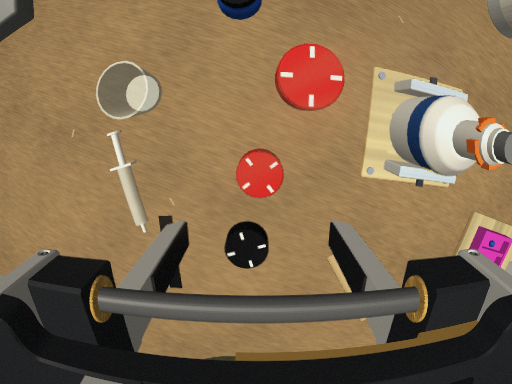

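```bash
cat >> h.py <<'E'
def wz(uv,z,o,R):
    c=ctrl.calibration("wrist"); T=c["T_tool_cam"]
    d=np.atleast_2d(np.array(uv,float))-[c["cx"],c["cy"]]; r=np.hypot(d[:,0],d[:,1]); th=r/c["fx"]
    v=np.c_[d/r[:,None]*np.sin(th)[:,None],np.cos(th)]
    v=v@T[:3,:3].T@R.T; p=o["ee_pos"]+R@T[:3,3]
    return p+v*((z-p[2])/v[:,2])[:,None]
E
python3 - <<'E'
from h import *
o,R=st()
im=cv2.imread("pics/w1.png");cv2.imwrite("pics/w1c.png",cv2.resize(im[135:210,210:310],None,fx=7,fy=7,interpolation=cv2.INTER_CUBIC))
cv2.imwrite("pics/w1n.png",cv2.resize(im[100:180,432:512],None,fx=7,fy=7,interpolation=cv2.INTER_CUBIC))
E
```

```text
t 2.1167 p [0.4406 0.1217 0.1733] yaw_y -68.60959926636565 xax [-0.0007 -0.0003 -1.    ] q6 1.386940570060859 q1 0.1894337542068862 F [-0.951  -0.5286  0.9319] M [-0.041   0.0148 -0.0298] w 0.09410771563516374
```

View pics/w1c.png

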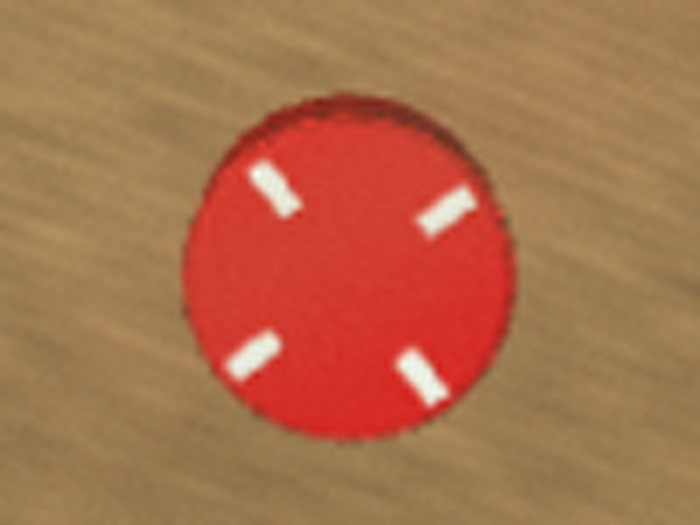

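```bash
python3 - <<'E'
from h import *
o,R=st()
p=wz(crop([(275,189),(446,212),(422,378),(254,356)],7,(210,135)),.032,o,R)
c=p.mean(0);v=p-c;print(c,np.hypot(v[:,0],v[:,1]),np.degrees(np.arctan2(v[:,1],v[:,0]))%90)
st([c[0],c[1],.005]);
E
```

```text
t 2.1167 p [0.4406 0.1217 0.1733] yaw_y -68.60959926636565 xax [-0.0007 -0.0003 -1.    ] q6 1.386940570060859 q1 0.1894337542068862 F [-0.951  -0.5286  0.9319] M [-0.041   0.0148 -0.0298] w 0.09410771563516374
[0.444  0.1218 0.032 ] [0.021  0.0209 0.021  0.0209] [58.6546 58.8712 58.6849 58.8909]
t 2.1167 p [0.4406 0.1217 0.1733] yaw_y -68.60959926636565 xax [-0.0007 -0.0003 -1.    ] q6 1.386940570060859 q1 0.1894337542068862 F [-0.951  -0.5286  0.9319] M [-0.041   0.0148 -0.0298] w 0.09410771563516374
tool cm [16.8289  0.1129 -0.3418]
```

View pics/w1n.png

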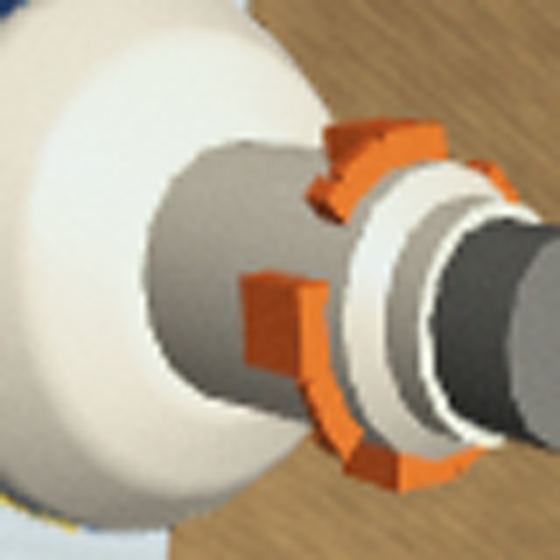

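Wrist and top views agree that the cap is at (0.444, 0.122) with its ticks at 58.7° mod 90. I'm descending now.

{"fn": "play_rows", "kwargs": {
  "increments": [
    [[0, 1.5, 0.1, -0.35, 0], [0, 2.5, 0, 0, 0], [0, 2.5, 0, 0, 0], [0, 2.5, 0, 0, 0], [0, 2.5, 0, 0, 0], [0, 2.2, 0, 0, 0], [0, 1.5, 0, 0, 0], [0, 1.0, 0, 0, 0], [0, 0.6, 0, 0, 0], [0, 0, 0, 0, 0], [0, 0, 0, 0, 0]]
  ]
}}

```text
time_s: 3.03
ee_pos: [0.4448, 0.1221, 0.0061]
eef_rot: [2.97, 1.57, 0.201]
force: [-0.6, 1.2, -0.1]
grip_width: 0.0938
```

```bash
python3 - <<'E'
from h import *
o,R=st([.444,.1222,.005])
cv2.imwrite("pics/w2.png",cv2.cvtColor(ctrl.camera("wrist"),cv2.COLOR_RGB2BGR))
E
```

```text
t 3.0333 p [0.4448 0.1221 0.0061] yaw_y -68.66619837691285 xax [ 0.0006  0.0001 -1.    ] q6 1.3868015598710917 q1 0.18835688810414844 F [-0.6035  1.1655 -0.1114] M [-0.0309 -0.0351 -0.0006] w 0.09379706855524783
tool cm [ 0.1141 -0.0438  0.0718]
```

View pics/w2.png

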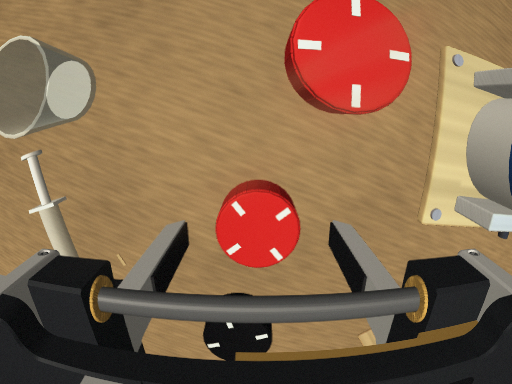

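```bash
python3 - <<'E'
from h import *
o,R=st()
p=wz([(238,209),(283,214),(276,255),(233,249)],.032,o,R)
print(p.mean(0), R.T@(p.mean(0)-o["ee_pos"])*100)
E
```

```text
t 3.0833 p [0.445  0.1222 0.0064] yaw_y -68.65852687086256 xax [ 0.0013  0.0003 -1.    ] q6 1.386892752769252 q1 0.1885840220533347 F [-0.2575 -0.6285 -0.0545] M [-0.0146 -0.0561 -0.    ] w 0.09394240838985173
[0.4439 0.1226 0.032 ] [-2.5598 -0.0778  0.0871]
```

{"fn": "play_rows", "kwargs": {
  "increments": [
    [[0, 0.05, -0.05, 0.1, 0], [60, 0, 0, 0, 0], [120, 0, 0, 0, 0], [255, 0, 0, 0, 0], [255, 0, 0, 0, 0], [255, 0, 0, 0, 0], [255, 0, 0, 0, 0], [255, 0, 0, 0, 0], [255, 0, 0, 0, 0], [255, 0, 0, 0, 0], [255, 0, 0, 0, 0]]
  ],
  "newtons": 25
}}

```text
time_s: 4.0
ee_pos: [0.4434, 0.1224, 0.005]
eef_rot: [-0.518, 1.571, 2.996]
force: [0.7, 0.3, 0.3]
grip_width: 0.0305
```

```bash
python3 - <<'E'
from h import *
st([.5806,-.056,.225])
E
```

```text
t 4.0 p [0.4434 0.1224 0.005 ] yaw_y -68.64068728417094 xax [-0.  0. -1.] q6 1.3876906760993908 q1 0.18969466854246492 F [0.6723 0.3311 0.2626] M [-0.0108 -0.0487 -0.0205] w 0.03053768074085022
tool cm [-21.998   21.6126  -6.2831]
```

```bash
python3 - <<'E'
from h import *
cv2.imwrite("pics/w3.png",cv2.cvtColor(ctrl.camera("wrist"),cv2.COLOR_RGB2BGR))
cv2.imwrite("pics/s3.png",cv2.cvtColor(ctrl.camera("side"),cv2.COLOR_RGB2BGR))
st()
E
```

```text
t 4.1 p [0.4434 0.1224 0.005 ] yaw_y -68.63744008327933 xax [ 0. -0. -1.] q6 1.3876943292541064 q1 0.18973952484307668 F [-0.7794  0.2028  0.4259] M [ 0.0065 -0.0027 -0.0166] w 0.022654649680736782
```

View pics/w3.png

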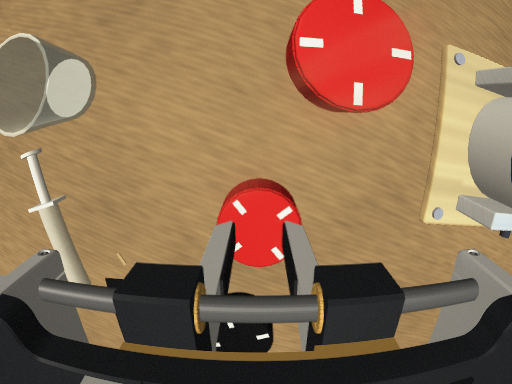

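View pics/s3.png

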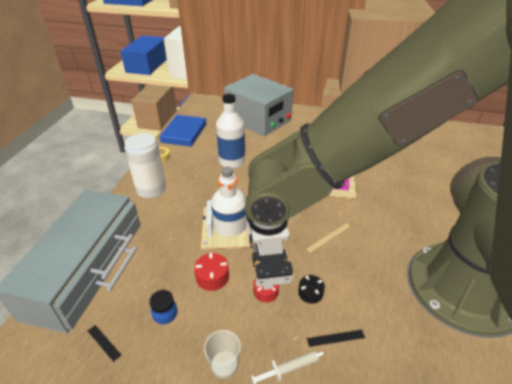

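```bash
python3 - <<'E'
from h import *
c=ctrl.calibration("wrist");T=np.linalg.inv(c["T_tool_cam"])
for q in [(0,.047,0),(0,-.047,0),(-.0188,.047,0),(-.0188,.047,.008),(-.0188,.047,-.008),(0,.047,-.008),(0,.011,-.008),(-.0188,.011,-.008),(-.0188,.011,.008),(-.05,.011,-.008),(-.0255,0,0)]:
    p=T[:3,:3]@np.array(q)+T[:3,3]; th=np.arctan2(np.hypot(p[0],p[1]),p[2]); k=c["fx"]*th/np.hypot(p[0],p[1]); print(q,c["cx"]+k*p[0],c["cy"]+k*p[1])
st()
im=cv2.imread("pics/s3.png");cv2.imwrite("pics/s3c.png",cv2.resize(im[210:320,210:330],None,fx=5,fy=5,interpolation=cv2.INTER_CUBIC))
im=cv2.imread("pics/w3.png");cv2.imwrite("pics/w3c.png",cv2.resize(im[170:290,190:330],None,fx=5,fy=5,interpolation=cv2.INTER_CUBIC))
E
```

```text
(0, 0.047, 0) 320.16749918002955 217.7803194970095
(0, -0.047, 0) 197.0604123180015 217.8122447227572
(-0.0188, 0.047, 0) 325.3204216954843 226.86142787767812
(-0.0188, 0.047, 0.008) 324.46347740925904 237.237293615762
(-0.0188, 0.047, -0.008) 326.14276288327807 216.19268884897036
(0, 0.047, -0.008) 320.8283262033068 207.82990069730647
(0, 0.011, -0.008) 273.3877123663784 208.04774039470627
(-0.0188, 0.011, -0.008) 274.70534133815005 216.58762817963859
(-0.0188, 0.011, 0.008) 274.2907709712612 237.94246918116218
(-0.05, 0.011, -0.008) 277.45457388054245 234.55877810470457
(-0.0255, 0, 0) 258.6518133644822 231.16322126792704
t 4.1 p [0.4434 0.1224 0.005 ] yaw_y -68.63744008327933 xax [ 0. -0. -1.] q6 1.3876943292541064 q1 0.18973952484307668 F [-0.7794  0.2028  0.4259] M [ 0.0065 -0.0027 -0.0166] w 0.022654649680736782
```

View pics/s3c.png

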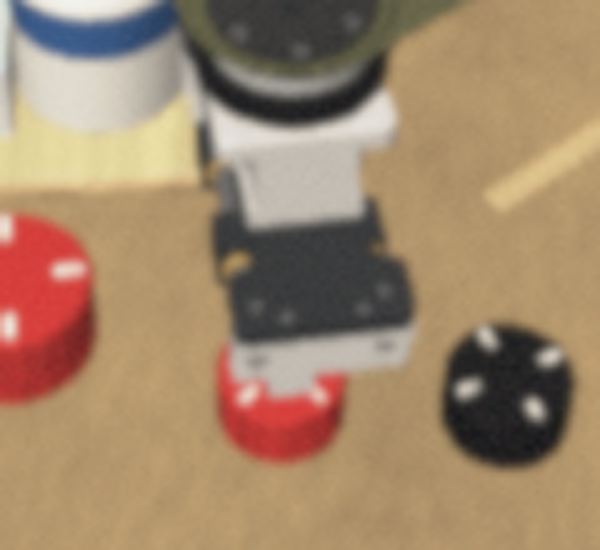

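View pics/w3c.png

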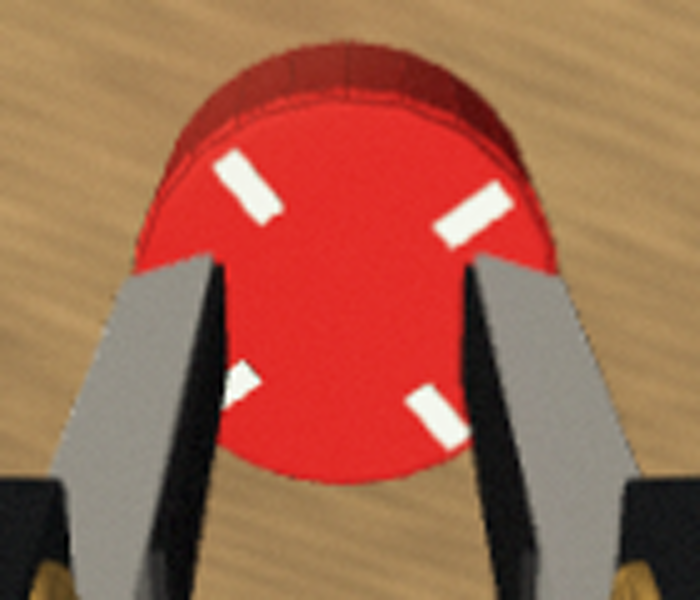

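```bash
python3 - <<'E'
from h import *
for uv in [(268,376),(310,372),(290,393),(272,396),(310,388)]:
    o,d=ray("side",crop([uv],5,(210,210))); d=d[0]
    for y in (.1224,):
        k=((np.array([.4434,y])-o[:2])@d[:2])/(d[:2]@d[:2]); print(uv,o+k*d)
E
```

```text
(268, 376) [0.4506 0.1239 0.0252]
(310, 372) [0.4321 0.1205 0.0293]
(290, 393) [0.4407 0.1219 0.0129]
(272, 396) [0.4487 0.1235 0.0103]
(310, 388) [0.4318 0.1204 0.0175]
```

```bash
python3 - <<'E'
from h import *
im=cv2.imread("pics/w2.png");cv2.imwrite("pics/w2c.png",cv2.resize(im[170:310,100:400],None,fx=2.6,fy=2.6,interpolation=cv2.INTER_CUBIC))
E
```

```text
(no output)
```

View pics/w2c.png

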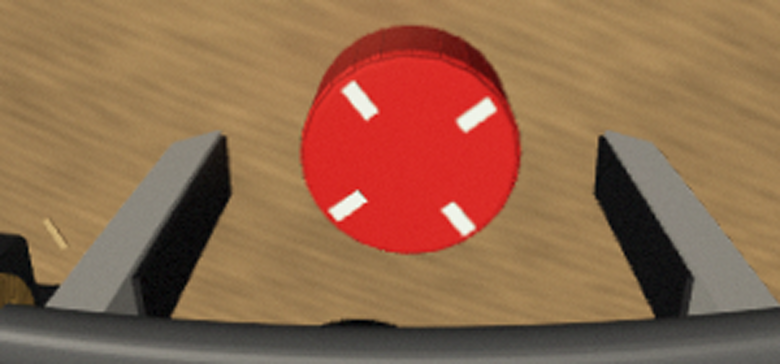

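```bash
python3 - <<'E'
from h import *
from scipy.optimize import fsolve
c=ctrl.calibration("wrist");T=np.linalg.inv(c["T_tool_cam"])
def pr(q):
    p=T[:3,:3]@np.array(q)+T[:3,3]; th=np.arctan2(np.hypot(p[0],p[1]),p[2]); k=c["fx"]*th/np.hypot(p[0],p[1]); return np.array([k*p[0],c["cy"]+k*p[1]])
for hw,row in [(73.8,170+133/2.6),(70,170+195/2.6)]:
    print(fsolve(lambda s:pr((s[0],.047,s[1]))-[hw,row],[-.03,0]))
# closing image
for hw,row in [(25.5,170+258/5)]:
  for w in (.0305,.027,.0227): print(w,fsolve(lambda s:pr((s[0],w/2,s[1]))-[hw,row],[-.03,0]))
E
```

```text
[-0.0359 -0.0107]
[-0.0316  0.0081]
0.0305 [-0.0418 -0.013 ]
0.027 [-0.061  -0.0203]
0.0227 [-0.0845 -0.0292]
```

The fingers closed above the cap. The wrist view puts the real fingertips about 34 mm behind the stated TCP, and the side view agrees. I'll reopen, then descend the extra distance in checked steps.

{"fn": "play_rows", "kwargs": {
  "increments": [
    [[0, 0, 0, 0, 0], [0, 0, 0, 0, 0], [0, 0, 0, 0, 0], [0, 0, 0, 0, 0], [0, 0, 0, 0, 0], [0, 0, 0, 0, 0], [0, 0, 0, 0, 0], [0, 0, 0, 0, 0], [0, 0, 0, 0, 0], [0, 0, 0, 0, 0], [0, 0, 0, 0, 0], [0, 0, 0, 0, 0]]
  ]
}}

```text
time_s: 5.1
ee_pos: [0.4434, 0.1224, 0.0051]
eef_rot: [2.995, 1.571, 0.226]
force: [-0.6, 0.0, -0.3]
grip_width: 0.094
```

{"fn": "play_rows", "kwargs": {
  "increments": [
    [[0, 0.3, 0, 0, 0], [0, 0.3, 0, 0, 0], [0, 0.3, 0, 0, 0], [0, 0.3, 0, 0, 0], [0, 0.3, 0, 0, 0], [0, 0.3, 0, 0, 0], [0, 0, 0, 0, 0], [0, 0, 0, 0, 0]]
  ]
}}

```text
time_s: 5.77
ee_pos: [0.4433, 0.1224, -0.0131]
eef_rot: [-0.253, 1.57, -3.021]
force: [0.0, -1.1, -0.0]
grip_width: 0.0939
```

```bash
python3 - <<'E'
from h import *
st()
cv2.imwrite("pics/w4.png",cv2.cvtColor(ctrl.camera("wrist"),cv2.COLOR_RGB2BGR)[130:330,90:420].repeat(2,0).repeat(2,1))
cv2.imwrite("pics/s4.png",cv2.resize(cv2.cvtColor(ctrl.camera("side"),cv2.COLOR_RGB2BGR)[210:320,210:330],None,fx=5,fy=5,interpolation=cv2.INTER_CUBIC))
E
```

```text
t 5.7667 p [ 0.4433  0.1224 -0.0131] yaw_y -68.64312577863451 xax [-0.0004 -0.     -1.    ] q6 1.387700498286698 q1 0.18967564365681233 F [ 0.0465 -1.0622 -0.0129] M [ 0.0316 -0.0097  0.0128] w 0.0939173619803538
```

View pics/w4.png

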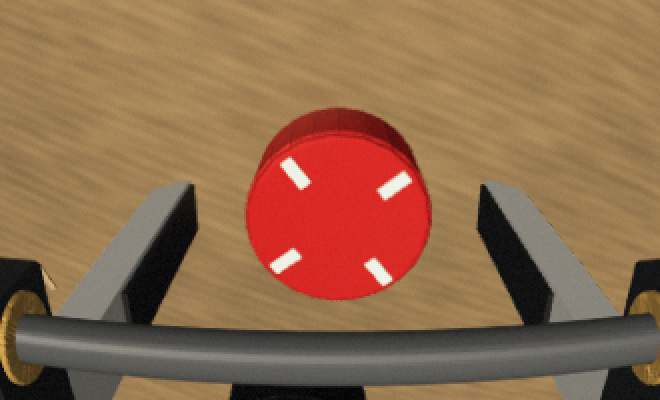

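View pics/s4.png

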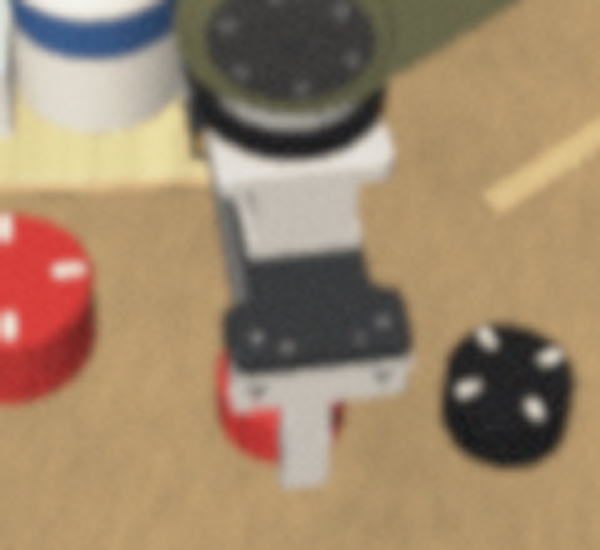

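```bash
python3 - <<'E'
from h import *
o,d=ray("side",crop([(302,487)],5,(210,210))); d=d[0]
for w in (.047,.0595):
    P=np.array([.4433,.1224])+w*np.array([-.364,.931])
    k=((P-o[:2])@d[:2])/(d[:2]@d[:2]); print(P,o+k*d)
E
```

```text
[0.4262 0.1662] [0.4258 0.1661 0.0092]
[0.4216 0.1778] [0.4237 0.1782 0.0278]
```

{"fn": "play_rows", "kwargs": {
  "increments": [
    [[0, 0.3, 0, 0, 0], [0, 0.3, 0, 0, 0], [0, 0.3, 0, 0, 0], [0, 0.2, 0, 0, 0], [0, 0.2, 0, 0, 0], [0, 0.2, 0, 0, 0], [0, 0, 0, 0, 0], [0, 0, 0, 0, 0]]
  ]
}}

```text
time_s: 6.53
ee_pos: [0.4433, 0.1224, -0.0281]
eef_rot: [-0.156, 1.571, -2.925]
force: [0.3, -0.0, 0.7]
grip_width: 0.0937
```

```bash
python3 - <<'E'
from h import *
st()
cv2.imwrite("pics/w5.png",cv2.cvtColor(ctrl.camera("wrist"),cv2.COLOR_RGB2BGR)[130:330,90:420].repeat(2,0).repeat(2,1))
cv2.imwrite("pics/s5.png",cv2.resize(cv2.cvtColor(ctrl.camera("side"),cv2.COLOR_RGB2BGR)[210:320,210:330],None,fx=5,fy=5,interpolation=cv2.INTER_CUBIC))
E
```

```text
t 6.5333 p [ 0.4433  0.1224 -0.0281] yaw_y -68.63978879715565 xax [-0.0002 -0.0001 -1.    ] q6 1.3876731243160805 q1 0.18967652342604688 F [ 0.2683 -0.0364  0.7391] M [0.0179 0.0012 0.0129] w 0.09370173649685533
```

View pics/w5.png

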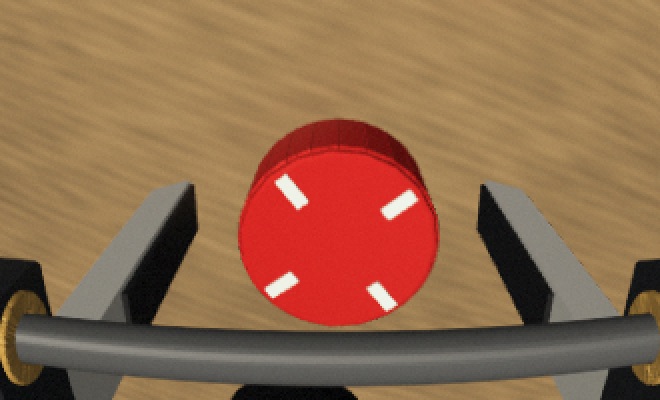

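View pics/s5.png

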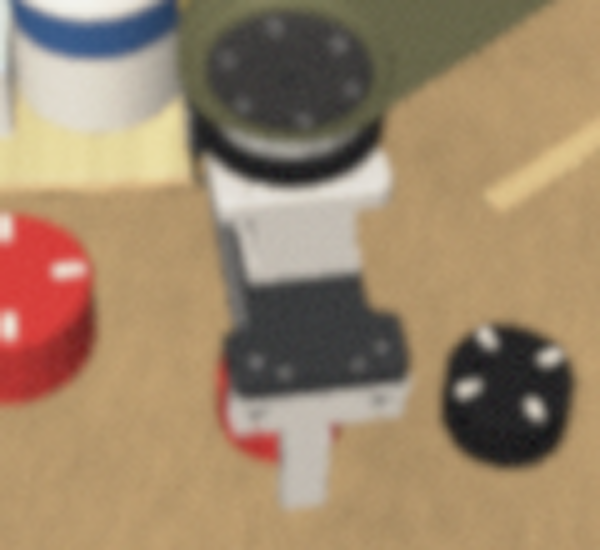

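{"fn": "play_rows", "kwargs": {
  "increments": [
    [[0, 0.2, 0, -0.05, 0], [60, 0, 0, 0, 0], [90, 0, 0, 0, 0], [255, 0, 0, 0, 0], [255, 0, 0, 0, 0], [255, 0, 0, 0, 0], [255, 0, 0, 0, 0], [255, 0, 0, 0, 0], [255, 0, 0, 0, 0], [255, 0, 0, 0, 0]]
  ],
  "newtons": 25
}}

```text
time_s: 7.47
ee_pos: [0.4439, 0.1226, -0.0299]
eef_rot: [2.935, 1.571, 0.166]
force: [0.5, -0.3, 1.2]
grip_width: 0.058
```

```bash
python3 - <<'E'
from h import *
st()
cv2.imwrite("pics/w6.png",cv2.cvtColor(ctrl.camera("wrist"),cv2.COLOR_RGB2BGR)[130:330,90:420].repeat(2,0).repeat(2,1))
E
```

```text
t 7.4667 p [ 0.4439  0.1226 -0.0299] yaw_y -68.63875146739873 xax [ 0.  0. -1.] q6 1.3878699749826169 q1 0.18989664725616306 F [ 0.4778 -0.3069  1.1612] M [-0.0103  0.07    0.0464] w 0.05795554581895076
```

View pics/w6.png

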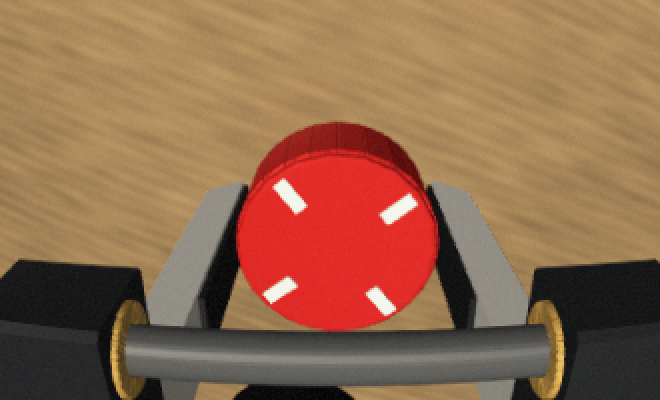

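Gripped at 58 mm. With the cap on the bench, cap_center sits 45.9 mm above the reported TCP. Now the lift.

{"fn": "play_rows", "kwargs": {
  "increments": [
    [[255, -0.5, 0, 0, 0], [255, -1.5, 0, 0, 0], [255, -2.5, 0, 0, 0], [255, -2.5, 0, 0, 0], [255, -2.5, 0, 0, 0], [255, -2.5, 0, 0, 0], [255, -2.5, 0, 0, 0], [255, -2.5, 0, 0, 0], [255, -2, 0, 0, 0], [255, -1.5, 0, 0, 0], [255, -0.5, 0, 0, 0], [255, 0, 0, 0, 0]]
  ]
}}

```text
time_s: 8.52
ee_pos: [0.4442, 0.1227, 0.1811]
eef_rot: [2.959, 1.569, 0.19]
force: [-0.3, -0.1, 0.0]
grip_width: 0.0584
```

```bash
python3 - <<'E'
from h import *
st([.5806,-.056,.18])
cv2.imwrite("pics/w7.png",cv2.cvtColor(ctrl.camera("wrist"),cv2.COLOR_RGB2BGR))
E
```

```text
t 8.5167 p [0.4442 0.1227 0.1811] yaw_y -68.63707774466063 xax [ 0.0019  0.0004 -1.    ] q6 1.3878965930625324 q1 0.18995409027752233 F [-0.2772 -0.0612  0.0188] M [ 0.0321 -0.0618 -0.0055] w 0.05835870349188075
tool cm [ 0.1253 21.6096 -6.1983]
```

View pics/w7.png

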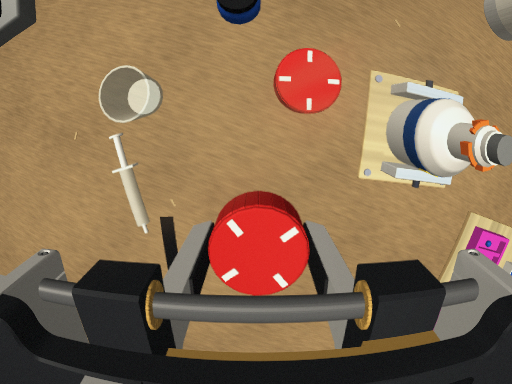

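{"fn": "play_rows", "kwargs": {
  "increments": [
    [[255, -0.2, 0.8, -0.2, 0], [255, -0.2, 1.6, -0.5, 0], [255, -0.2, 1.8, -0.5, 0], [255, -0.2, 1.8, -0.5, 0], [255, -0.2, 1.8, -0.5, 0], [255, 0, 1.8, -0.5, 0], [255, 0, 1.6, -0.5, 0], [255, 0, 0.8, -0.2, 0], [255, 0, 0, 0, 0], [255, 0, 0, 0, 0]]
  ]
}}

```text
time_s: 9.4
ee_pos: [0.5188, 0.0231, 0.1893]
eef_rot: [-0.481, 1.569, 3.033]
force: [-0.0, -0.8, -1.0]
grip_width: 0.0581
```

```bash
python3 - <<'E'
from h import *
o,R=st([.5806,-.056,.18])
im=cv2.cvtColor(ctrl.camera("wrist"),cv2.COLOR_RGB2BGR)
cv2.imwrite("pics/w8.png",im)
np.savez("w8.npz",p=o["ee_pos"],R=R)
E
```

```text
t 9.4 p [0.5188 0.0231 0.1893] yaw_y -68.67593485517966 xax [-0.0015  0.0002 -1.    ] q6 1.1725478508589255 q1 -0.02604395747478924 F [-0.003  -0.7516 -0.9833] M [-0.0348  0.0281  0.0278] w 0.058122169528853
tool cm [ 0.9192  9.6189 -2.8787]
```

View pics/w8.png

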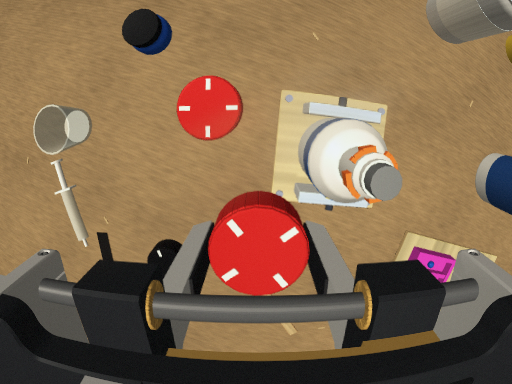

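```bash
python3 - <<'E'
import cv2
im=cv2.imread("pics/w8.png");cv2.imwrite("pics/w8c.png",cv2.resize(im[135:215,330:410],None,fx=7,fy=7,interpolation=cv2.INTER_CUBIC))
cv2.imwrite("pics/w8p.png",cv2.resize(im[80:220,260:400],None,fx=4,fy=4,interpolation=cv2.INTER_CUBIC))
E
```

```text
(no output)
```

View pics/w8c.png

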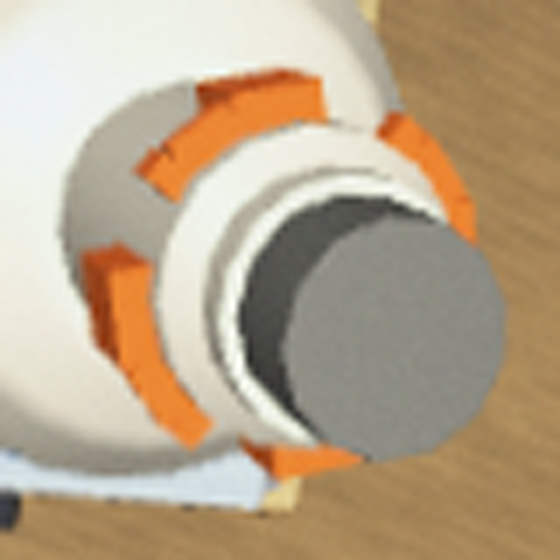

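View pics/w8p.png

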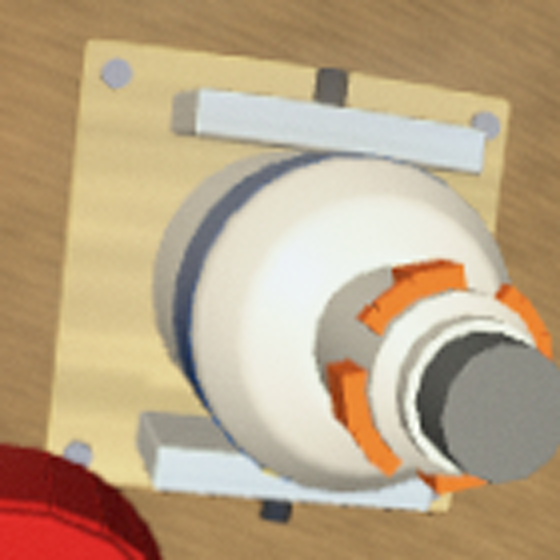

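```bash
python3 - <<'E'
from h import *
d=np.load("w8.npz"); o={"ee_pos":d["p"]}; R=d["R"]
P=lambda l,z:wz(crop(l,7,(330,135)),z,o,R)
p=P([(137,168),(205,103),(260,85),(322,78),(112,262),(135,370),(188,448),(395,112),(445,155)],.165)
from scipy.optimize import least_squares
c,r=circ(p);print(c,r)
f=least_squares(lambda s:np.hypot(p[:,0]-s[0],p[:,1]-s[1])-.0244,c);print(f.x,f.fun*1000)
cc=f.x
ang=lambda l:np.degrees(np.arctan2(*(P(l,.165)[:,:2]-cc).T[::-1]))
print("gapAB",ang([(137,168),(112,262)]),"inner",ang([(177,198),(152,262)]))
print("gapAC",ang([(322,78),(395,112)]),ang([(325,118),(378,130)]))
print("B low",ang([(188,448),(212,425)]))
print("stopper",P([(395,337)],.195), np.linalg.norm(np.diff(P([(285,337),(505,337)],.195),axis=0)))
E
```

```text
[ 0.5812 -0.0552] 0.024141293010633544
[ 0.5811 -0.0555] [ 0.734   0.4098 -0.2818 -0.0155 -0.3299 -1.1319  0.357  -0.7964  0.0442]
gapAB [ 80.5713 107.6421] inner [ 81.4704 106.4549]
gapAC [18.0203 -7.7465] [15.1053 -5.6265]
B low [171.1139 173.9373]
stopper [[ 0.5809 -0.0556  0.195 ]] 0.02685526800122452
```

```bash
python3 - <<'E'
from h import *
im=cv2.imread("pics/w8.png")[210:310,200:320]
m=(im.min(2)>170).astype(np.uint8)
n,_,s,c=cv2.connectedComponentsWithStats(m); print(s[1:,4],c[1:])
q=np.array([x for x,a in zip(c[1:],s[1:,4]) if 40<a<300])+[200,210]
p=wz(q,-.0-(-.062),{"ee_pos":np.zeros(3)},np.array([[0,0,-1.],[0,-1,0],[-1,0,0]]))  # tool: world z=-tool x ; world x=-tool z, world y=-tool y
print(q); print("tool y,z cm",-p[:,1]*100,-p[:,0]*100,"mean",-p[:,1].mean()*100,-p[:,0].mean()*100)
o,R=st([.5809,-.0556,.18])
E
```

```text
[125 122  96  97] [[34.552  17.656 ]
 [88.7951 24.2377]
 [29.4896 64.4271]
 [80.1443 70.1959]]
[[234.552  227.656 ]
 [288.7951 234.2377]
 [229.4896 274.4271]
 [280.1443 280.1959]]
tool y,z cm [-1.2998  1.6345 -1.6846  1.2475] [-1.7198 -1.3297  1.2148  1.605 ] mean -0.025600696480643705 -0.05743580268742759
t 9.45 p [0.5187 0.0236 0.1896] yaw_y -68.63590114435205 xax [-0.0009  0.0002 -1.    ] q6 1.1726641020033024 q1 -0.025226439245728156 F [ 0.1848  0.8858 -0.7233] M [ 0.0192 -0.0027 -0.0192] w 0.0578641164873538
tool cm [ 0.9541  9.6369 -2.905 ]
```

{"fn": "play_rows", "kwargs": {
  "increments": [
    [[255, 0, 0.8, -0.25, 0], [255, 0, 1.7, -0.5, 0], [255, 0, 1.9, -0.55, 0], [255, 0, 1.9, -0.55, 0], [255, 0, 1.6, -0.5, 0], [255, 0, 1.2, -0.35, 0], [255, 0, 0.55, -0.17, 0], [255, 0, 0, 0, 0]]
  ]
}}

```text
time_s: 10.12
ee_pos: [0.5813, -0.0567, 0.1898]
eef_rot: [-0.338, 1.57, -3.107]
force: [-0.4, 0.5, -0.6]
grip_width: 0.0577
```

{"fn": "play_rows", "kwargs": {
  "increments": [
    [[255, 0, 0, 0, -4], [255, 0, 0, 0, -6], [255, 0, 0, 0, -6], [255, 0, 0, 0, -6], [255, 0, 0, 0, -6], [255, 0, 0, 0, -4], [255, 0, 0, 0, -3.3], [255, 0, 0, 0, 0], [255, 0, 0, 0, 0]]
  ]
}}

```text
time_s: 10.87
ee_pos: [0.5809, -0.0556, 0.1902]
eef_rot: [2.415, 1.571, 0.261]
force: [0.3, -0.5, -0.3]
grip_width: 0.0579
```

```bash
python3 - <<'E'
from h import *
o,R=st([.5809,-.0556,.135])
for n in ("top","side","wrist"):
    cv2.imwrite(f"pics/{n}9.png",cv2.cvtColor(ctrl.camera(n),cv2.COLOR_RGB2BGR))
s=cv2.imread("pics/side9.png")[110:230,170:290]; t=cv2.imread("pics/top9.png")[110:230,205:325]
cv2.imwrite("pics/b9.png",np.hstack([cv2.resize(x,(400,400),interpolation=cv2.INTER_CUBIC) for x in (s,t)]))
E
```

```text
t 10.8667 p [ 0.5809 -0.0556  0.1902] yaw_y -33.4068169410992 xax [ 0.0002  0.0001 -1.    ] q6 0.4248446296672035 q1 -0.15819649669943917 F [ 0.3477 -0.4585 -0.2933] M [-0.0111 -0.0241 -0.0303] w 0.05786688757591486
tool cm [5.523  0.0029 0.0014]
```

View pics/b9.png

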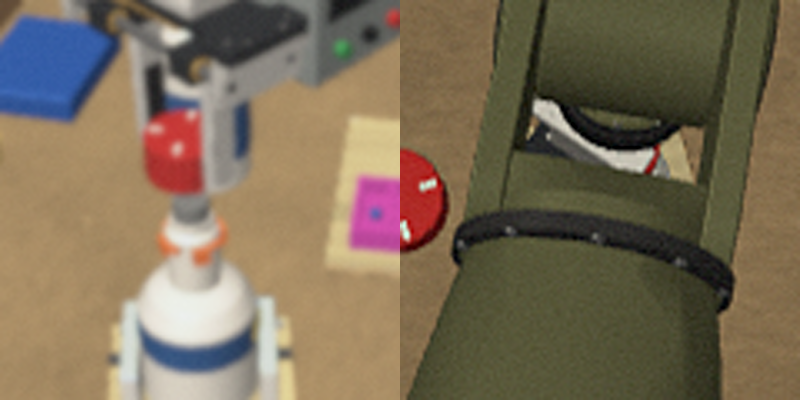

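View pics/wrist9.png

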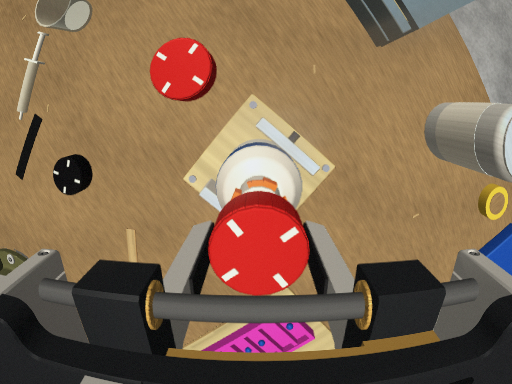

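{"fn": "play_rows", "kwargs": {
  "increments": [
    [[255, 0.5, 0, 0, 0], [255, 0.8, 0, 0, 0], [255, 0.8, 0, 0, 0], [255, 0.8, 0, 0, 0], [255, 0.8, 0, 0, 0], [255, 0.5, 0, 0, 0], [255, 0.3, 0, 0, 0], [255, 0, 0, 0, 0]]
  ]
}}

```text
time_s: 11.68
ee_pos: [0.5808, -0.0562, 0.1442]
eef_rot: [-1.146, 1.57, 2.984]
force: [-0.8, 0.1, -0.8]
grip_width: 0.0577
```

{"fn": "play_rows", "kwargs": {
  "increments": [
    [[255, 0.1, 0, 0, 0], [255, 0.1, 0, 0, 0], [255, 0.1, 0, 0, 0], [255, 0.1, 0, 0, 0], [255, 0.1, 0, 0, 0], [255, 0.1, 0, 0, 0], [255, 0.1, 0, 0, 0], [255, 0.1, 0, 0, 0], [255, 0, 0, 0, 0]]
  ]
}}

```text
time_s: 12.43
ee_pos: [0.5811, -0.0562, 0.137]
eef_rot: [1.975, 1.571, -0.178]
force: [-0.6, 0.3, 1.8]
grip_width: 0.0579
```

```bash
python3 - <<'E'
from h import *
o,R=st([.5809,-.0556,.125])
im=cv2.cvtColor(ctrl.camera("side"),cv2.COLOR_RGB2BGR)[110:230,170:290]
cv2.imwrite("pics/b10.png",cv2.resize(im,(600,600),interpolation=cv2.INTER_CUBIC))
E
```

```text
t 12.4333 p [ 0.5811 -0.0562  0.137 ] yaw_y -33.33767861071721 xax [ 0.0001 -0.     -1.    ] q6 0.422680910074351 q1 -0.15917217822027765 F [-0.6056  0.299   1.827 ] M [-0.0384  0.0279 -0.0157] w 0.05792783561296237
tool cm [ 1.2006 -0.0534 -0.0392]
```

View pics/b10.png

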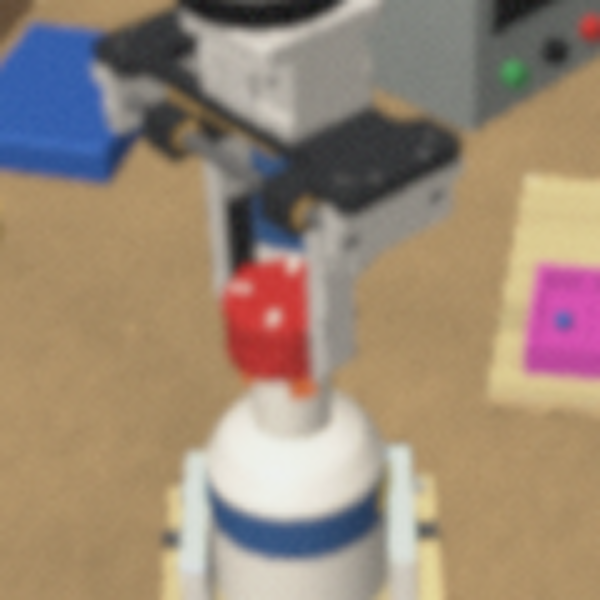

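{"fn": "play_rows", "kwargs": {
  "increments": [
    [[255, 0.1, -0.03, 0, 0], [255, 0.1, -0.02, 0, 0], [255, 0.1, 0, 0, 0], [255, 0.1, 0, 0, 0], [255, 0, 0, 0, 0]]
  ]
}}

```text
time_s: 12.9
ee_pos: [0.5809, -0.056, 0.1331]
eef_rot: [1.931, 1.57, -0.222]
force: [2.2, -1.7, 2.3]
grip_width: 0.0579
```

{"fn": "play_rows", "kwargs": {
  "increments": [
    [[255, 0.1, 0, 0, 0], [255, 0.1, 0, 0, 0], [255, 0.1, 0, 0, 0], [255, 0.1, 0, 0, 0], [255, 0, 0, 0, 0]]
  ]
}}

```text
time_s: 13.32
ee_pos: [0.5809, -0.056, 0.1291]
eef_rot: [1.925, 1.57, -0.228]
force: [2.7, -1.7, 6.1]
grip_width: 0.058
```

```bash
python3 - <<'E'
from h import *
o,R=st([.5809,-.0556,.125])
E
```

```text
t 13.3167 p [ 0.5809 -0.056   0.1291] yaw_y -33.340539435313715 xax [ 0.0006 -0.0001 -1.    ] q6 0.42304453594887825 q1 -0.15887047796341006 F [ 2.7262 -1.6923  6.0784] M [-0.3399 -0.4493  0.0202] w 0.05802959307678138
tool cm [ 0.4089 -0.0191 -0.0366]
```

{"fn": "play_rows", "kwargs": {
  "increments": [
    [[255, 0.1, 0.03, 0, 0], [255, 0.1, 0, 0, 0], [255, 0.1, 0, 0, 0], [255, 0.1, 0, 0, 0], [255, 0.04, 0, 0, 0], [255, 0, 0, 0, 0]]
  ]
}}

```text
time_s: 13.82
ee_pos: [0.5809, -0.0561, 0.1249]
eef_rot: [2.303, 1.571, 0.15]
force: [-0.4, -0.7, 7.2]
grip_width: 0.0581
```

```bash
python3 - <<'E'
from h import *
o,R=st([.5809,-.0556,.125])
E
```

```text
t 13.8167 p [ 0.5809 -0.0561  0.1249] yaw_y -33.339700508323745 xax [ 0.0002  0.     -1.    ] q6 0.42287645945033375 q1 -0.1589868971795758 F [-0.4467 -0.6841  7.2026] M [-0.1841 -0.0284  0.0331] w 0.05809388775198911
tool cm [-0.008  -0.0289 -0.0359]
```

{"fn": "play_rows", "kwargs": {
  "increments": [
    [[255, 0.03, 0, 0, 1], [255, 0, 0, 0, 2], [255, 0, 0, 0, 2], [255, 0, 0, 0, 2], [255, 0, 0, 0, 2], [255, 0, 0, 0, 2], [255, 0, 0, 0, 0]]
  ]
}}

```text
time_s: 14.4
ee_pos: [0.581, -0.056, 0.1247]
eef_rot: [2.511, 1.57, 0.164]
force: [-1.0, -0.2, 7.8]
grip_width: 0.0578
```

```bash
python3 - <<'E'
from h import *
o,R=st()
E
```

```text
t 14.4 p [ 0.581  -0.056   0.1247] yaw_y -44.466172144180184 xax [ 0.0004  0.0001 -1.    ] q6 0.6171152158890334 q1 -0.15892113746893927 F [-1.0396 -0.1858  7.7561] M [-0.0461 -0.031  -0.0417] w 0.057810842675271416
```

{"fn": "play_rows", "kwargs": {
  "increments": [
    [[255, 0, 0, 0, 2], [255, 0, 0, 0, 2], [255, 0, 0, 0, 2], [255, 0, 0, 0, 2], [255, 0, 0, 0, 2], [255, 0, 0, 0, 2], [255, 0, 0, 0, 0]]
  ]
}}

```text
time_s: 14.98
ee_pos: [0.581, -0.056, 0.1247]
eef_rot: [2.772, 1.57, 0.216]
force: [-0.0, -0.5, 7.4]
grip_width: 0.058
```

```bash
python3 - <<'E'
from h import *
o,R=st()
im=cv2.cvtColor(ctrl.camera("wrist"),cv2.COLOR_RGB2BGR)
cv2.imwrite("pics/w11.png",im)
E
```

```text
t 14.9833 p [ 0.581  -0.056   0.1247] yaw_y -56.46652668426533 xax [ 0.0004  0.0001 -1.    ] q6 0.8265475781006443 q1 -0.15892260467303815 F [-0.0093 -0.4532  7.3651] M [-0.1131 -0.0357 -0.0151] w 0.05801682351252416
```

View pics/w11.png

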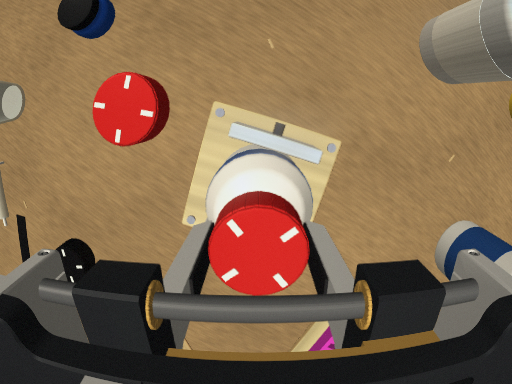

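The ticks haven't shifted relative to the gripper, so the cap has turned with it by 23° without slipping.

{"fn": "play_rows", "kwargs": {
  "increments": [
    [[255, 0, 0, 0, 2], [255, 0, 0, 0, 2], [255, 0, 0, 0, 2], [255, 0, 0, 0, 2], [255, 0, 0, 0, 1], [255, 0, 0, 0, 1], [255, 0, 0, 0, 0]]
  ]
}}

```text
time_s: 15.62
ee_pos: [0.581, -0.0561, 0.1247]
eef_rot: [2.58, 1.57, -0.15]
force: [-0.1, -0.3, 7.8]
grip_width: 0.0577
```

```bash
python3 - <<'E'
from h import *
o,R=st()
E
```

```text
t 15.6167 p [ 0.581  -0.0561  0.1247] yaw_y -66.40442873248793 xax [ 0.0004 -0.0001 -1.    ] q6 0.9999637075864729 q1 -0.15901098914082057 F [-0.0722 -0.325   7.7507] M [-0.1821  0.0345  0.03  ] w 0.057696578170970514
```

{"fn": "play_rows", "kwargs": {
  "increments": [
    [[255, 0, 0, 0, 1], [255, 0, 0, 0, 1], [255, 0, 0, 0, 0]]
  ]
}}

```text
time_s: 15.87
ee_pos: [0.5809, -0.0562, 0.1247]
eef_rot: [1.815, 1.57, -0.95]
force: [-0.4, -1.2, 7.6]
grip_width: 0.0581
```

```bash
python3 - <<'E'
from h import *
o,R=st()
E
```

```text
t 15.8667 p [ 0.5809 -0.0562  0.1247] yaw_y -68.3959361020736 xax [ 0.0003 -0.0003 -1.    ] q6 1.0347216708206115 q1 -0.15911593016976183 F [-0.4048 -1.2272  7.5864] M [-0.4102  0.0615  0.1122] w 0.0580616053308648
```

{"fn": "play_rows", "kwargs": {
  "increments": [
    [[255, 0, 0, 0, 0.7], [255, 0, 0, 0, 0.7], [255, 0, 0, 0, 0]]
  ]
}}

```text
time_s: 16.12
ee_pos: [0.5808, -0.0566, 0.1247]
eef_rot: [1.231, 1.57, -1.558]
force: [-0.8, -4.1, 8.8]
grip_width: 0.0579
```

```bash
python3 - <<'E'
from h import *
o,R=st()
E
```

```text
t 16.1167 p [ 0.5808 -0.0566  0.1247] yaw_y -69.77326669025254 xax [ 0.     -0.0009 -1.    ] q6 1.058691866281809 q1 -0.15937128070224088 F [-0.8112 -4.0797  8.8364] M [-0.7107  0.2755  0.2304] w 0.05789232818899637
```

The moment has risen to 0.23 N m at about 36.4°, so the lugs are at the stop. I'll back off a touch and ease up.

{"fn": "play_rows", "kwargs": {
  "increments": [
    [[255, 0, 0, 0, -0.7], [255, -0.1, 0, 0, 0], [255, -0.1, 0, 0, 0], [255, -0.1, 0, 0, 0], [255, -0.05, 0, 0, 0], [255, 0, 0, 0, 0], [255, 0, 0, 0, 0]]
  ]
}}

```text
time_s: 16.7
ee_pos: [0.5808, -0.0563, 0.1278]
eef_rot: [0.401, 1.57, -2.375]
force: [-1.2, -5.3, 3.9]
grip_width: 0.0575
```

```bash
python3 - <<'E'
from h import *
o,R=st()
E
```

```text
t 16.7 p [ 0.5808 -0.0563  0.1278] yaw_y -69.0462355815009 xax [-0.0004 -0.0004 -1.    ] q6 1.0459702880997876 q1 -0.1592542434841014 F [-1.239  -5.2876  3.8518] M [-1.0148  0.153   0.0463] w 0.057481425624620254
```

{"fn": "play_rows", "kwargs": {
  "increments": [
    [[255, -0.05, 0, 0, 0], [255, -0.03, 0, 0, 0], [255, 0, 0, 0, 0]]
  ]
}}

```text
time_s: 16.95
ee_pos: [0.5808, -0.0564, 0.1285]
eef_rot: [0.344, 1.57, -2.432]
force: [-0.4, -5.6, 3.1]
grip_width: 0.0578
```

```bash
python3 - <<'E'
from h import *
o,R=st()
im=cv2.cvtColor(ctrl.camera("wrist"),cv2.COLOR_RGB2BGR)
cv2.imwrite("pics/w12.png",im)
E
```

```text
t 16.95 p [ 0.5808 -0.0564  0.1285] yaw_y -69.0462936599283 xax [-0.0004 -0.0004 -1.    ] q6 1.0459486665169075 q1 -0.1592770749015069 F [-0.4122 -5.65    3.0959] M [-1.044   0.0455  0.1304] w 0.057757332895553834
```

View pics/w12.png

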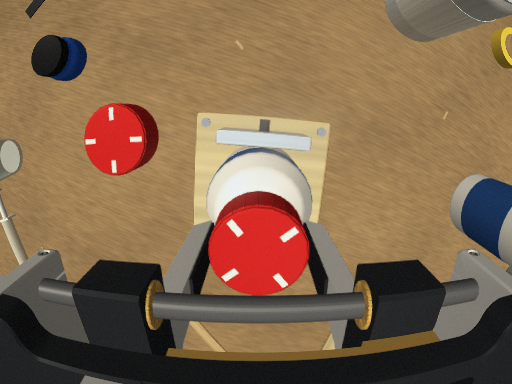

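{"fn": "play_rows", "kwargs": {
  "increments": [
    [[110, 0, 0, 0, 0], [80, 0, 0, 0, 0], [60, 0, 0, 0, 0], [30, 0, 0, 0, 0], [0, 0, 0, 0, 0], [0, 0, 0, 0, 0], [0, 0, 0, 0, 0], [0, 0, 0, 0, 0], [0, 0, 0, 0, 0]]
  ]
}}

```text
time_s: 17.75
ee_pos: [0.5809, -0.0561, 0.1286]
eef_rot: [-1.882, 1.571, 1.626]
force: [0.2, -0.5, -0.4]
grip_width: 0.0939
```

```bash
python3 - <<'E'
from h import *
o,R=st()
np.savez("w13.npz",p=o["ee_pos"],R=R)
im=cv2.cvtColor(ctrl.camera("wrist"),cv2.COLOR_RGB2BGR)
cv2.imwrite("pics/w13.png",im)
b=im[210:310,200:320]; m=(b.min(2)>170).astype(np.uint8)
n,_,s,c=cv2.connectedComponentsWithStats(m)
q=np.array([x for x,a in zip(c[1:],s[1:,4]) if 40<a<300])+[200,210]; print(q)
for z in (.1905,.2005):
    p=wz(q,z,o,R); c=p.mean(0);v=p-c; print(c,np.hypot(v[:,0],v[:,1]),np.degrees(np.arctan2(v[:,1],v[:,0]))%90)
E
```

```text
t 17.75 p [ 0.5809 -0.0561  0.1286] yaw_y -69.03817436940088 xax [-0.  0. -1.] q6 1.045951163342482 q1 -0.1589802153871409 F [ 0.205  -0.5042 -0.4188] M [-0.0091 -0.006  -0.0079] w 0.09392251824061233
[[213.75   215.0259]
 [234.9145 227.9915]
 [289.314  234.6198]
 [229.9794 275.0928]
 [280.8172 280.6989]]
[ 0.5839 -0.0498  0.1905] [0.0272 0.0144 0.0229 0.0213 0.0278] [65.8563 54.9623 41.4142 77.2162 60.3529]
[ 0.5885 -0.0484  0.2005] [0.0254 0.0134 0.0213 0.0199 0.026 ] [65.8563 54.9623 41.4142 77.2162 60.3529]
```

View pics/w13.png

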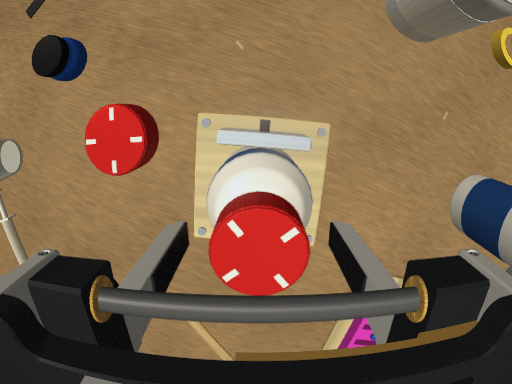

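The ticks stayed put when I released (scale change about 0.5%), so the cap did not spring up to the unlocked height. Next I'll retreat straight up and check.

{"fn": "play_rows", "kwargs": {
  "increments": [
    [[0, -0.5, 0, 0, 0], [0, -1, 0, 0, 0], [0, -1.5, 0, 0, 0], [0, -2, 0, 0, 0], [0, -2, 0, 0, 0], [0, -2, 0, 0, 0], [0, -1.5, 0, 0, 0], [0, -1, 0, 0, 0], [0, -0.5, 0, 0, 0], [0, 0, 0, 0, 0]]
  ]
}}

```text
time_s: 18.63
ee_pos: [0.5812, -0.0561, 0.2497]
eef_rot: [2.609, 1.569, -0.167]
force: [0.5, -0.4, 0.4]
grip_width: 0.0941
```

{"fn": "play_rows", "kwargs": {
  "increments": [
    [[0, 0, -1, 1, 0], [0, 0, -2, 2, 0], [0, 0, -2, 2, 0], [0, 0, -2, 2, 0], [0, 0, -2, 2, 0], [0, 0, -2, 2, 0], [0, 0, -1, 1, 0], [0, 0, 0, 0, 0], [0, 0, 0, 0, 0]]
  ]
}}

```text
time_s: 19.38
ee_pos: [0.4259, 0.0131, 0.2484]
eef_rot: [0.821, 1.571, -1.954]
force: [0.2, -0.1, -0.2]
grip_width: 0.0939
```

```bash
python3 - <<'E'
from h import *
o,R=st()
for n in ("side","top","wrist"):
    cv2.imwrite(f"pics/{n}14.png",cv2.cvtColor(ctrl.camera(n),cv2.COLOR_RGB2BGR))
s=cv2.imread("pics/side14.png")[140:260,170:290]; t=cv2.imread("pics/top14.png")[110:230,205:325]
cv2.imwrite("pics/b14.png",np.hstack([cv2.resize(x,(400,400),interpolation=cv2.INTER_CUBIC) for x in (s,t)]))
E
```

```text
t 19.3833 p [0.4259 0.0131 0.2484] yaw_y -69.00786863557197 xax [-0.     -0.0001 -1.    ] q6 1.1491915142779492 q1 -0.055231922182143414 F [ 0.1561 -0.1429 -0.2357] M [-0.0028  0.0356  0.0451] w 0.09390279419992223
```

View pics/b14.png

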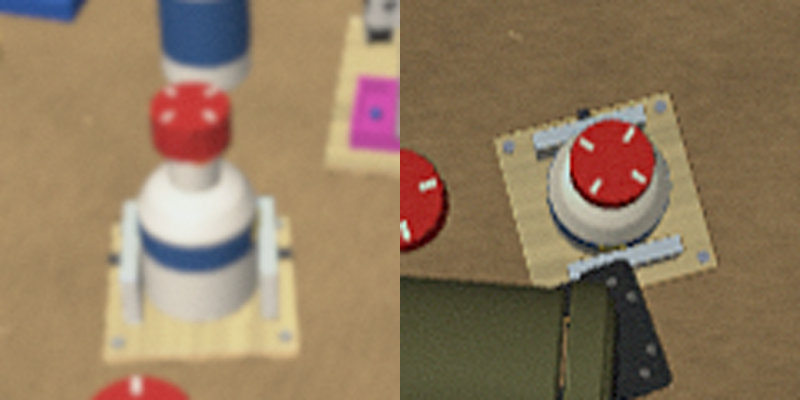

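View pics/wrist14.png

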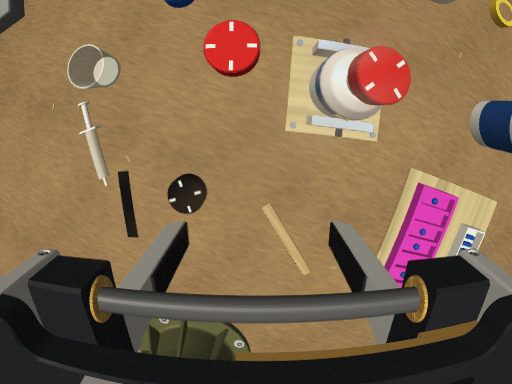

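```bash
python3 - <<'E'
from h import *
def tk(n,x0,y0,x1,y1):
    im=cv2.imread(f"pics/{n}14.png")[y0:y1,x0:x1]
    im=cv2.resize(im,None,fx=5,fy=5,interpolation=cv2.INTER_CUBIC)
    m=((im[...,1]>120)&(im[...,2]>150)).astype(np.uint8)
    k,_,s,c=cv2.connectedComponentsWithStats(m); print(n,s[1:,4],(c[1:]+.5)/5-.5+[x0,y0])
tk("side",216,164,238,180); tk("top",376-205+205-0-0 if 0 else 376,0,377,1)
S=crop([(178,92),(208,90),(209,116),(168,113)],400/120,(170,140))
T=crop([(587-400,145),(629-400,134),(637-400,177),(596-400,187)],400/120,(205,110))
A=[];b=[]
for n,q in (("side",S.mean(0)),("top",T.mean(0))):
    o,d=ray(n,q); d=d[0]/np.linalg.norm(d[0]); M=np.eye(3)-np.outer(d,d); A.append(M); b.append(M@o)
print("tri top centre",np.linalg.lstsq(np.vstack(A),np.hstack(b),rcond=None)[0],"expect .1905")
for z in (.1905,.201):
    for n,q in (("side",S),("top",T)):
        p=onz(n,q,z); c=p.mean(0); v=p-c; print(z,n,c,np.hypot(v[:,0],v[:,1]),np.degrees(np.arctan2(v[:,1],v[:,0]))%90)
E
```

```text
side [1523  202  169] [[226.6033 165.2376]
 [232.3465 174.2634]
 [219.7373 174.4686]]
top [] []
tri top centre [ 0.5802 -0.0553  0.1925] expect .1905
0.1905 side [ 0.5811 -0.058   0.1905] [0.0162 0.019  0.0209 0.0196] [51.2935 65.8629 54.5303 51.6184]
0.1905 top [ 0.5806 -0.0554  0.1905] [0.0202 0.0216 0.02   0.0211] [58.9105 59.3732 57.4355 59.7411]
0.201 side [ 0.5766 -0.0447  0.201 ] [0.0159 0.0187 0.0205 0.0192] [51.2935 65.8629 54.5303 51.6184]
0.201 top [ 0.5786 -0.055   0.201 ] [0.0199 0.0213 0.0198 0.0208] [58.9105 59.3732 57.4355 59.7411]
```

```bash
python3 - <<'E'
from station import ctrl
print(ctrl.hand_in())
E
```

```text
the job is handed in; nothing more can be done
None
```

The hardener bottle is closed and the job is handed in, at about 19.5 s of the 64 s allowed. My last checks say the cap is locked, but the hand-in reports no verdict.

**What I did:** I gripped the small red cap, carried it over the neck and lined its lugs up with the gaps. I pressed it down with about 7.5 N and turned it clockwise about 36° until it met the stop, with the moment at 0.23 N m. I backed off 0.7°, eased up to locked height, let go and moved clear.

**Last checks:**
- **Height:** side and top views put the cap's top at z ≈ 0.1925 m. Locked should be 0.1905 m and unlocked about 0.201 m, so the 2 mm difference is about the camera calibration error.
- **Position:** the cap's centre is within about 1 mm of the neck axis. The white ticks sit about 35° clockwise of the middle of the gap.
- **Robot:** after release the tool force was about zero, and the fingers are well clear of everything.

**What went wrong or disagreed:**
- **First grasp missed:** the fingers closed above the cap without moving it. The real fingertips sit about 34 mm behind the stated TCP, so I lowered further and measured the cap's offset from the tool at the bench.
- **Side force while easing up:** I felt about 5.6 N sideways before release, and it went away when I let go.
- **Side view:** my tick readings from the blurry side picture scattered by several degrees and about 3 mm. I relied on the top view for the cap's angle and position.

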